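# Stopper the leaning slip bottle

## Task

Swing the steel latch on the stopper case fully aside and open the case's lid. Take out the larger of the two wooden stoppers and set it fully home in the neck of the leaning stoneware bottle, its flange flush on the rim. Leave the smaller stopper in its hole and do not disturb the other things on the table.

Things in the scene. Friction and masses are not known exactly. Their poses are not given: they have to be found in the camera images.
- case: Plywood stopper case, 150 (x) x 260 (y) x 100 (z) mm, fixed to the table on the robot's left or right; walls and floor 6 mm. Origin: centre of its underside; its -x side is the front, towards the robot. A bracket 46 mm long that carries the latch stands out from the front wall at y = -75 mm.
- rack_top (a point): Middle of the top of the wooden rack inside the case, 44 mm above the case's underside and at case x = -15 mm, axes as the case's. The rack has two 37 mm holes at y = +50 and -50 mm, an upright stopper hanging in each by its flange (either stopper in either hole); the larger one's knob ends 92 mm above the case's underside.
- latch (a joint): Angle of the steel latch lever (rad). It turns about a vertical axis in front of the case. 0: it points to the case's +x, over the lid's front edge, and keeps the lid shut (it starts at 0 to 0.2). It swings clockwise seen from above, towards the case's -y side, as the value grows; the lid is free beyond 1.25, the stop is at 1.6.
- latch_pivot (a point): Point on the latch's vertical turning axis, on the underside of the lever arm, 110.5 mm above the case's underside; at case x = -105, y = -75 mm.
- latch_post (a point): Point to grip on the axis of the latch's upright steel post: 14 mm diameter, standing 42 mm above the 6 mm thick arm; this point is 18 mm below the post's top and 24 mm above the arm. 50 mm from the turning axis.
- lid (a joint): Angle of the plywood lid (rad): 0 closed, opens upward about the case's far (+x) top edge, stop at 1.9. The lid is 150 x 260 x 8 mm and its stiff hinge holds it where it is left.
- lid_handle (a point): Grip point in the dark wooden tab that sticks out 46 mm level from the middle of the lid's front edge, 30 mm wide (along the case's y), 12 mm thick. This point is at mid thickness, 28 mm out from the lid's front edge, 178 mm from the hinge line, 106.5 mm above the case's underside when shut. Axes turn with the lid (z out of the lid's top, x to the hinge).
- lid_hinge (a point): Middle of the lid's hinge line, which runs along the case's y, at the underside of the lid, 100.5 mm above the case's underside.
- stopper: The larger light wooden stopper, 82 mm long, about 60 g. From the tip up: a tapered plug 34 mm long, 22 mm diameter at the tip and 32 mm at the top; a flange 50 mm diameter, 6 mm thick; a round grip knob 34 mm diameter, 42 mm tall. Origin: centre of the plug's tip; z points along its axis to the knob.
- stopper_seat (a point): Centre of the underside of the larger stopper's flange, 34 mm from its tip.
- stopper_grip (a point): Grip point on the larger stopper's axis, in its knob, 24 mm above the flange's top and 18 mm below the knob's top.
- spare: The smaller wooden stopper, 62 mm long: plug 22 mm long, flange 42 mm diameter and 6 mm thick, knob 20 mm diameter and 34 mm tall. Origin: centre of its tip. Stays in its hole.
- bottle: Grey-brown stoneware bottle, fixed in a wooden cradle that leans it 30 degrees from vertical, its neck roughly towards the robot. 168 mm long, belly 104 mm diameter, neck 54 mm diameter outside. Origin: centre of the bottle's base; z points along its axis out of the neck, y is level. The cradle's base board is 165 x 130 mm.
- bottle_mouth (a point): Centre of the bottle's mouth at the rim, about 188 mm above the table; axes as the bottle's (z out along the neck). The bore is straight, 35 mm clear diameter or a little more, 44 mm deep.
- bowl: Clay bowl, 120 mm diameter, 75 mm tall, a bystander beyond the work; origin: centre of its underside.
- dish: Small dark brown dish, 70 mm diameter, 30 mm tall, a bystander; origin: centre of its underside.
- jar: Grey plastic jar with white cap, 70 mm diameter, 110 mm tall, a bystander; origin: centre of its underside.
- brush: Wooden-handled brush, 180 mm long, lying on the robot's left, a bystander; origin: its underside.
Mind the look-alikes: they are no part of the job. What is shaped like the part that bears bottle but pink is not meant.

How it is judged (in metres and radians):
On the way, in this order (a step that is already met when the one before it is completed fails the run):
1. the latch is swung aside, clear of the lid (beyond 1.25 rad) (value of joint latch above 1.25 rad), for 0.1 s.
2. the lid stands open (beyond 1.2 rad) (value of joint lid above 1.2 rad), for 0.2 s.
At the end, for the whole second after the job is handed in: The larger stopper rests in the bottle's neck, the middle of its flange's underside within 4 mm of the mouth's centre and its axis within 0.1 rad of the bottle's; the smaller stopper is within 20 mm, and bowl, dish, jar and brush within 30 mm, of where they began (distance between stopper_seat and bottle_mouth below 0.004 m and angle between the z axis of stopper and the z axis of bottle, either way round below 0.1 rad and z of stopper in the frame of bottle_mouth below -0.028 m and linear speed of stopper below 0.02 m/s and distance of spare from where it was at the start of the episode below 0.02 m and distance of each of bowl, dish, jar, brush from where it was at the start of the episode below 0.03 m); the robot touches nothing.
It fails at once if the smaller stopper is taken from its hole (moved more than 20 mm) (distance of spare from where it was at the start of the episode above 0.02 m).
It fails at once if the bowl is pushed about (moved more than 30 mm) (distance of bowl from where it was at the start of the episode above 0.03 m).
It fails at once if the dish is pushed about (moved more than 30 mm) (distance of dish from where it was at the start of the episode above 0.03 m).
It fails at once if the jar is pushed about (moved more than 30 mm) (distance of jar from where it was at the start of the episode above 0.03 m).
It fails at once if the brush is pushed about (moved more than 30 mm) (distance of brush from where it was at the start of the episode above 0.03 m).
It also fails if it takes over 72 s, if anything falls off the work surface, if the arm or the gripper's body presses on something with over 40 N, if the wrist force passes 120 N, or if a joint passes its speed limit or range.

## Robot

A 6-joint arm with a two-finger parallel gripper is mounted at the origin on the work surface. World frame = base frame: x ahead of the robot, y to its left, z up, the work surface at z = 0. Lengths are in mm, angles in rad, forces in N, time in s.
With the tool pointing down it reaches from about 400 to 925 mm from the base axis. Payload 12.5 kg.
Tool frame: the origin (TCP) lies at the very end of the fingers, on their centre line; the grasp point (between the pads) lies behind it (env.grip_depth is the z of the grasp point in the tool frame, in mm); z points along the fingers, y is the line along which they close (so a half turn about z gives the same grasp; the last joint's range is limited). The gripper opens to 95 mm and grips with 3 to 60 N. Pads are 20 mm wide; open, the fingers measure 119 mm over their backs; the gripper's body (75 mm by 180 mm) begins 59 mm behind the grasp point.
Start: joints at [-1.424, 0.491, 1.559, -0, 1.092, -0.106], TCP at [156.345, -605.147, 214.661] pointing down, gripper open.
Joint ranges: [-3.1, 3.1], [-0.84, 2.19], [0.05, 2.79], [-1.13, 4.28], [0.06, 2.93], [-2.69, 2.69]. Speed limits (rad/s): [2.22, 2.22, 2.79, 3.14, 3.14, 3.14].

## Interface

Orientations are given as [roll, pitch, yaw] about the fixed x, y, z axes, in that order (R = Rz(yaw) Ry(pitch) Rx(roll)).
In Python, from cell import env, optics gives the robot as it stands.
- The arm moves only by the tool step_arm, never from a script. Its argument "moves" is a list of rows, each an object of numbers: "tx", "ty", "tz": the shift along the tool's x, y, z in mm; "roll": the turn about the tool's z in rad. In form: [{"tx": .., "ty": .., "tz": .., "roll": ..}, ...]. A call has 1 to 12 rows; each row is the pose to reach, as a shift and turn from the pose commanded when the call began, along the tool's axes at that moment; what a row does not reach only later rows make up. A row lasts 1/12 s, in which the tool goes at most 41.7 mm and 7.16 degrees, less where a joint would pass 70% of its speed; a pose out of reach is approached as far as the arm can. A call with a gripper value outside its range is refused whole. "grip" is the finger opening in mm, from 0 to 95.1, set as the call begins (left out, the last holds). The fingers move at their own pace and stop on an object; the grip force is fixed at half the most. Time passes only in rows, so rows that repeat a pose let the fingers close. It gives the time, the measured TCP pose, the force, the opening and the grip force at its end, in the units of the state.
- env.state(): the state, without advancing time (a new reading comes with each control period).
- optics.read_camera(name): name is "side" or "top" or "wrist"; returns a dict with "pixels" (480x640x3 uint8, blue, green, red), "mtx" (3x3 intrinsics, pixels), "view" (4x4, takes a point from world to camera coordinates). Camera axes: x right, y down, z forward; pixel columns grow to the right and rows downward; lengths in mm; the calibration is good to about 2 mm. A picture is of the moment at which its call begins. There is no depth.
- env.job_done(): hands the job in; it is judged then, once.
The state is a dict: "t": time; "joints": joint angles; "qvel": joint speeds; "tau": joint torques, N m; "eef_pos": TCP position; "tcp_rot": TCP orientation; "ft_force": force on the tool from outside, world axes, zero at the start; "moment": the same for the moment, N m; "opening": opening from 0.0 (shut) to 1.0 (fully open); "grip_force": force on a finger pad.
Only numpy, scipy, OpenCV 4.12 (cv2) and the standard library are available. Lean on these libraries where they do the work, as an engineer would, in place of code of your own. Each camera call takes 0.05 s, during which the arm holds its last target. There are 200 camera calls.

## Working session

There is one attempt and no reset: what is moved stays moved. The work goes in short steps, Python scripts to look and compute and a tool call to move; the robot and the scene stay as the last step left them, time stands still between calls to the robot, and variables do not carry over. Pictures are saved under pics/ and viewed, at most 10 in all, crops included, and the job is handed in when it is done.

Besides the shell and the picture viewer there is one more tool, called after "Request:" as name(argument=value, ...) on one line, values as JSON. step_arm: Moves the arm, as the interface text tells. Its arguments: {"type":"object","properties":{"moves":{"type":"array"},"grip":{"type":"number"}},"required":["moves"]}

```bash
ls; mkdir -p pics
python3 - <<'E'
from cell import env, optics
import cv2
print(env.state(), env.grip_depth)
for n in ("side","top","wrist"):
    c=optics.read_camera(n); cv2.imwrite(f"pics/{n}0.png",c["pixels"]); print(n,c["mtx"].tolist(),c["view"].round(4).tolist())
E
```

```text
pics
{'t': 0.0, 'joints': array([-1.42356321e+00,  4.91555818e-01,  1.55947998e+00, -1.32313846e-05,
        1.09167994e+00, -1.05593237e-01]), 'qvel': array([ 1.58305178e-03, -5.68244546e-04,  1.99574608e-04,  1.13544584e-05,
       -2.48120267e-03,  8.90643437e-04]), 'tau': array([-3.83195729e-03, -6.12653518e+01, -2.58182091e+01,  6.91726618e-02,
        4.82538552e-02, -1.05310380e-04]), 'eef_pos': array([ 156.32389337, -604.87201646,  214.05355753]), 'tcp_rot': array([-3.14047459e+00, -1.06700202e-04,  2.52832398e-01]), 'ft_force': array([-0.11754342, -0.50920167,  0.43098505]), 'moment': array([-0.00561979,  0.01814971,  0.01437244]), 'grip_force': 0.0, 'opening': 0.9998024180807271} -18.8
side [[619.1824512985586, 0.0, 311.23969035722797], [0.0, 619.1824512985586, 246.46692734363228], [0.0, 0.0, 1.0]] [[0.7734, -0.6338, -0.0118, -396.9349], [-0.4771, -0.5699, -0.669, 307.7638], [0.4173, 0.5231, -0.7431, 1723.8622], [0.0, 0.0, 0.0, 1.0]]
top [[513.6828401432019, 0.0, 318.87155625558415], [0.0, 513.6828401432019, 247.91588469476346], [0.0, 0.0, 1.0]] [[-0.006, -0.9998, -0.0195, 15.9009], [-0.9848, 0.0093, -0.1735, 518.6397], [0.1736, 0.0182, -0.9846, 1535.5617], [0.0, 0.0, 0.0, 1.0]]
wrist [[425.6048805247202, 0.0, 319.69443689503714], [0.0, 425.6048805247202, 233.75993674092604], [0.0, 0.0, 1.0]] [[0.251, -0.968, -0.0025, -624.4248], [-0.9259, -0.2408, 0.2912, -33.6714], [-0.2825, -0.0708, -0.9567, 393.1165], [0.0, 0.0, 0.0, 1.0]]
```

View pics/top0.png

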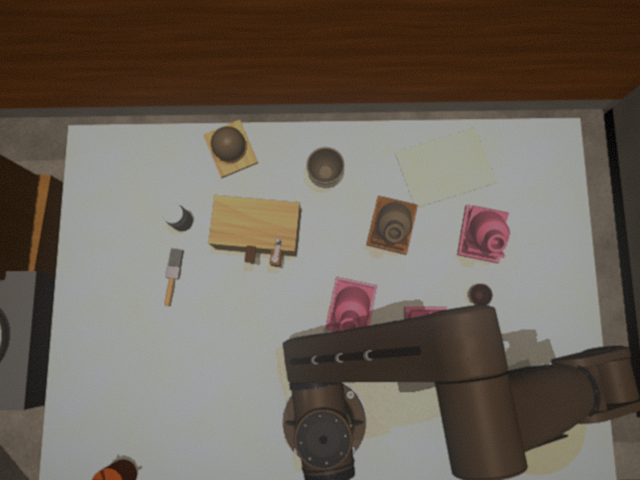

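View pics/side0.png

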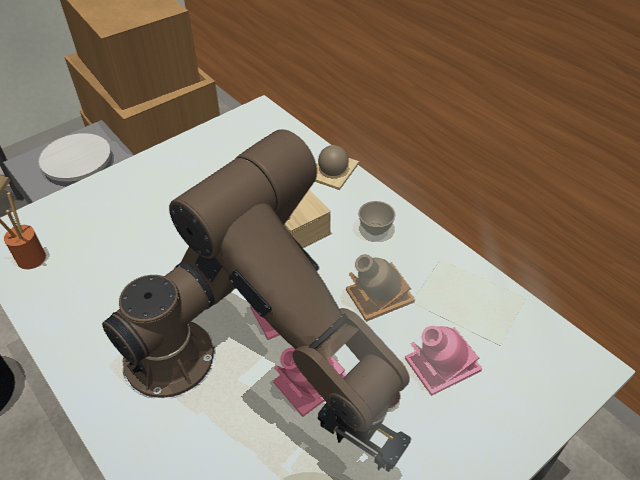

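The top view shows the case at (255,225) with the latch at (277,250) and the dark lid tab at (251,255). The brown bottle in its wooden cradle is at (393,225).

Things that could be taken for the bottle are the pink bottles and cradles at (488,232), (350,300) and (425,310), and the ball on a board at (228,145). I choose the brown one at (393,225). Next come the helpers and a wrist close-up.

```bash
cat > h.py <<'E'
import numpy as np, cv2
from scipy.spatial.transform import Rotation as R
from cell import env, optics
def snap(cam,name=None):
    c=optics.read_camera(cam)
    if name: cv2.imwrite(f"pics/{name}.png",c["pixels"]); np.savez(f"pics/{name}.npz",mtx=c["mtx"],view=c["view"])
    return c
def ray(c,uv):
    V=np.asarray(c["view"]); d=V[:3,:3].T@np.linalg.solve(c["mtx"],[*uv,1.]); return -V[:3,:3].T@V[:3,3], d/np.linalg.norm(d)
def onz(c,uv,z):
    o,d=ray(c,uv); return o+d*(z-o[2])/d[2]
def tri(*obs):
    A=np.zeros((3,3));b=np.zeros(3); rs=[ray(c,uv) for c,uv in obs]
    for o,d in rs: P=np.eye(3)-np.outer(d,d);A+=P;b+=P@o
    p=np.linalg.solve(A,b); return p, max(np.linalg.norm((np.eye(3)-np.outer(d,d))@(p-o)) for o,d in rs)
def proj(c,p):
    V=np.asarray(c["view"]); q=c["mtx"]@(V[:3,:3]@np.asarray(p,float)+V[:3,3]); return q[:2]/q[2]
def load(n): return dict(np.load(f"pics/{n}.npz"))
def to(p,yaw=None):
    s=env.state(); M=R.from_euler("xyz",s["tcp_rot"]); d=M.inv().apply(np.asarray(p,float)-s["eef_pos"])
    r=None if yaw is None else -((yaw-s["tcp_rot"][2]+np.pi/2)%np.pi-np.pi/2)
    print("tcp",s["eef_pos"].round(1),"yaw %.3f"%s["tcp_rot"][2],"j6 %.2f"%s["joints"][5],"-> txyz",d.round(1),"roll",r)
def st():
    s=env.state(); print("t %.2f"%s["t"],s["eef_pos"].round(1),s["tcp_rot"].round(3),"F",s["ft_force"].round(1),"open %.1f"%(s["opening"]*95.1),"g %.1f"%s["grip_force"],"j",s["joints"].round(2))
E
python3 - <<'E'
from h import *
c=snap("top","t1"); s=snap("side","s1")
for n,uv,z in [("caseFL",(211,248),105),("caseFR",(297,256),105),("caseBL",(214,195),108),("caseBR",(300,201),108),("tab",(251,255),107),("latchtop",(278,241),158),("latchother",(276,262),115),("mouth",(396,233),188),("bowl",(325,165),70),("ball",(228,145),60),("jar",(180,215),110),("dish",(481,294),30)]:
    print(n,onz(c,uv,z).round(0))
print(tri((c,(396,233)),(s,(364,261))))
to([480,230,330],0);
E
```

```text
caseFL [511. 332. 105.]
caseFR [485.  76. 105.]
caseBL [673. 327. 108.]
caseBR [651.  67. 108.]
tab [489. 212. 107.]
latchtop [520. 127. 158.]
latchother [466. 137. 115.]
mouth [ 534. -207.  188.]
bowl [777.  -9.  70.]
ball [850. 298.  60.]
jar [612. 427. 110.]
dish [ 375. -480.   30.]
(array([ 532.86818855, -206.34411306,  196.11369079]), np.float64(0.5764871179706195))
tcp [ 156.3 -605.   214.4] yaw 0.253 j6 -0.11 -> txyz [ 522.2 -727.6 -115.2] roll 0.2528158507964573
```

Run:
```python
from h import *
to([480,-210,350],0); to([300,-500,350],0)
```

```text
tcp [ 156.3 -605.   214.4] yaw 0.253 j6 -0.11 -> txyz [ 412.2 -301.6 -135.5] roll 0.2528158507964573
tcp [ 156.3 -605.   214.4] yaw 0.253 j6 -0.11 -> txyz [ 165.4  -65.8 -135.6] roll 0.2528158507964573
```

Request:
step_arm(moves=[{"tx": 20,"ty": -10,"tz": -30},{"tx": 50,"ty": -25,"tz": -60,"roll": 0.1},{"tx": 85,"ty": -45,"tz": -80,"roll": 0.2},{"tx": 120,"ty": -65,"tz": -100,"roll": 0.253},{"tx": 155,"ty": -85,"tz": -110,"roll": 0.253},{"tx": 190,"ty": -110,"tz": -120,"roll": 0.253},{"tx": 220,"ty": -135,"tz": -130,"roll": 0.253},{"tx": 255,"ty": -160,"tz": -136,"roll": 0.253},{"tx": 285,"ty": -185,"tz": -136,"roll": 0.253},{"tx": 320,"ty": -210,"tz": -136,"roll": 0.253},{"tx": 350,"ty": -235,"tz": -136,"roll": 0.253},{"tx": 380,"ty": -262,"tz": -136,"roll": 0.253}])

```text
validation failed for argument at $.mo...
```

Run:
```python
from h import *
st(); snap("wrist","w1"); to([480,-210,350],0);to([470,190,350],0)
```

```text
t 0.25 [ 156.3 -605.   214.4] [-3.141 -0.     0.253] F [-0.6  0.1 -0.4] open 95.1 g 0.0 j [-1.42  0.49  1.56  0.    1.09 -0.11]
tcp [ 156.3 -605.1  214.5] yaw 0.253 j6 -0.11 -> txyz [ 412.2 -301.6 -135.4] roll 0.25278752723164555
tcp [ 156.3 -605.1  214.5] yaw 0.253 j6 -0.11 -> txyz [ 502.6 -691.4 -135.3] roll 0.25278752723164555
```

View pics/w1.png

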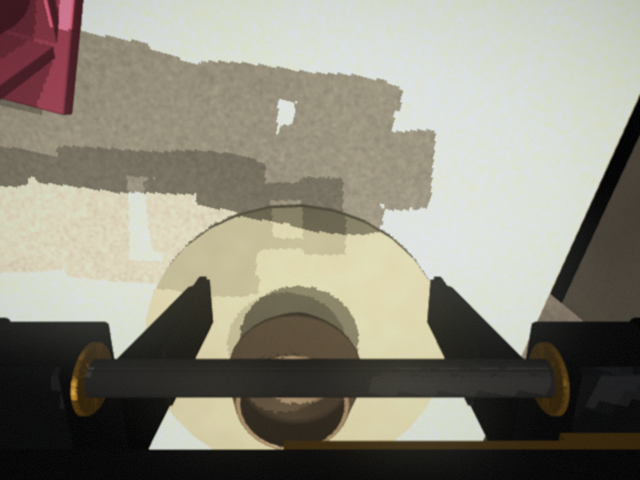

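The move was refused because the first row had no "roll", so I saw the start place. It shows a pale disc with a brown cup at (295,370), which is not part of the job.

Request:
step_arm(moves=[{"tx": 20,"ty": -10,"tz": -30,"roll": 0},{"tx": 50,"ty": -25,"tz": -60,"roll": 0.1},{"tx": 85,"ty": -45,"tz": -80,"roll": 0.2},{"tx": 120,"ty": -65,"tz": -100,"roll": 0.253},{"tx": 155,"ty": -85,"tz": -110,"roll": 0.253},{"tx": 190,"ty": -110,"tz": -120,"roll": 0.253},{"tx": 220,"ty": -135,"tz": -130,"roll": 0.253},{"tx": 255,"ty": -160,"tz": -136,"roll": 0.253},{"tx": 285,"ty": -185,"tz": -136,"roll": 0.253},{"tx": 320,"ty": -210,"tz": -136,"roll": 0.253},{"tx": 350,"ty": -235,"tz": -136,"roll": 0.253},{"tx": 380,"ty": -262,"tz": -136,"roll": 0.253}])

```text
t: 1.3
eef_pos: [455.8, -260.4, 350.8]
tcp_rot: [3.141, -0.0, -0.0]
ft_force: [0.1, 0.6, 0.7]
opening: 0.999
grip_force: 0.0
```

Run:
```python
from h import *
st(); c=snap("wrist","w2"); print(proj(c,[533,-206,190]))
```

```text
t 1.30 [ 455.8 -260.4  350.8] [ 3.141 -0.    -0.   ] F [0.1 0.6 0.7] open 95.0 g 0.0 j [-0.64  0.23  1.6  -0.    1.32  0.93]
[247.13644056 111.98414603]
```

Request:
step_arm(moves=[{"tx": 0,"ty": -30,"tz": 0,"roll": 0},{"tx": 0,"ty": -65,"tz": 0,"roll": 0},{"tx": 0,"ty": -100,"tz": 0,"roll": 0},{"tx": 0,"ty": -100,"tz": 0,"roll": 0}])

```text
t: 1.68
eef_pos: [454.4, -157.8, 351.1]
tcp_rot: [-3.141, -0.0, 0.003]
ft_force: [-0.5, -0.5, -0.2]
opening: 1.0
grip_force: 0.0
```

Run:
```python
from h import *
st(); c=snap("wrist","w3"); print(proj(c,[533,-206,190]))
a=cv2.imread("pics/w2.png");b=cv2.imread("pics/w3.png")
cv2.imwrite("pics/w23.png",np.vstack([a[:300,:],b[:300,:]]))
```

```text
t 1.68 [ 454.4 -157.8  351.1] [-3.141e+00 -0.000e+00  3.000e-03] F [-0.5 -0.5 -0.2] open 95.1 g 0.0 j [-0.47  0.16  1.69  0.    1.3   1.1 ]
[384.91259493 110.32185356]
```

View pics/w23.png

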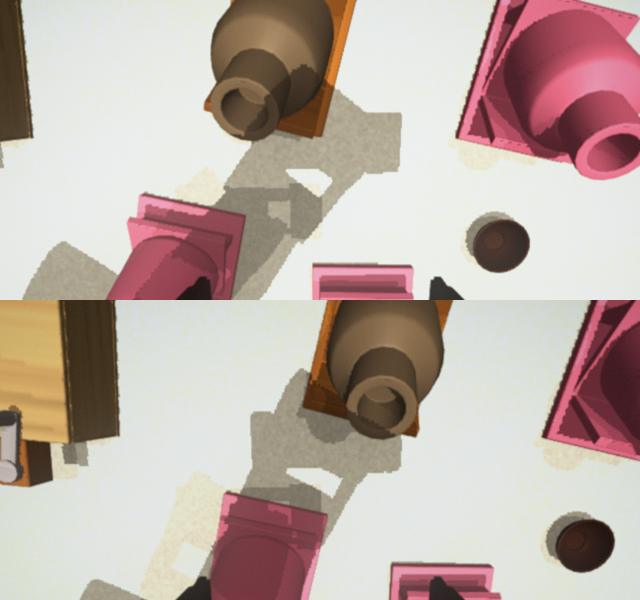

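The wrist views (two frames stacked) show the brown bottle's rim at about (245,108) in the first and (382,106) in the second. The pink ones are decoys. I'll refine with an overlay in an enlarged crop.

```bash
cat > b.py <<'E'
from h import *
from scipy.optimize import least_squares
a,b=load("w2"),load("w3")
def circ(m,psi,r,dz=0):
    ax=np.array([np.sin(np.pi/6)*np.cos(psi),np.sin(np.pi/6)*np.sin(psi),np.cos(np.pi/6)])
    u=np.array([-np.sin(psi),np.cos(psi),0]); v=np.cross(ax,u); t=np.linspace(0,2*np.pi,90)
    return m+ax*dz+r*(np.cos(t)[:,None]*u+np.sin(t)[:,None]*v)
E
python3 - <<'E'
from b import *
t=load("t1")
P=[onz(t,uv,15) for uv in [(379,197),(418,203),(406,254),(367,248)]]
d=(P[3]+P[2]-P[0]-P[1])/2; psi=np.arctan2(d[1],d[0]); e=P[1]-P[0]; print(np.array(P).round(0),"psi",psi,np.arctan2(e[0],-e[1]))
m,r=tri((a,(245,108)),(b,(382,106))); print(m,r)
out=[]
for n,c in(("w2",a),("w3",b)):
    I=cv2.resize(cv2.imread(f"pics/{n}.png"),None,fx=4,fy=4,interpolation=cv2.INTER_CUBIC)
    for rr in(27,17.6):
        q=np.array([proj(c,p) for p in circ(m,psi,rr)])*4+1.5
        cv2.polylines(I,[q.round().astype(int)],1,(0,255,0),1)
    u,v=(proj(c,m)*4).astype(int); out.append(I[v-200:v+200,u-200:u+200])
cv2.imwrite("pics/ov1.png",np.hstack(out))
E
```

```text
[[ 687. -180.   15.]
 [ 666. -303.   15.]
 [ 502. -259.   15.]
 [ 522. -138.   15.]] psi 2.8864775047766553 -0.16984641834040423
[ 535.9545709  -204.06944694  187.19493367] 0.12070760653625799
```

View pics/ov1.png

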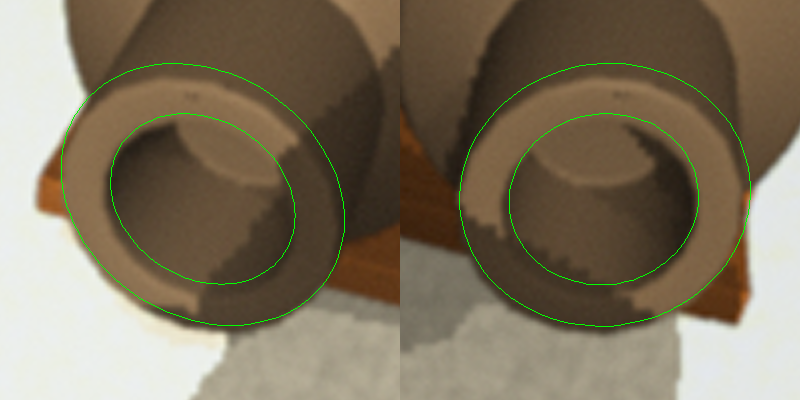

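Overlay on the brown bottle's rim at (245,108): the green circles match the bore and the 27 mm rim to about 1 px. The mouth is at about (536,-204,187). Next I get the bottle's heading from its cradle corners, and move over to the case.

Run:
```python
from b import *
p,r=tri((a,(205,108)),(b,(304,104)));q,s=tri((a,(322,136)),(b,(418,136))); print(p,r,q,s); e=q-p; print(np.pi+np.arctan2(e[0],-e[1])*1)
for z in(5,12): 
  for c,u,v in((a,(205,108),(322,136)),(b,(304,104),(418,136))):
    e=onz(c,v,z)-onz(c,u,z); print(z,e.round(1),np.linalg.norm(e),np.pi+np.arctan2(e[0],-e[1]))
to([430,190,390],0)
```

```text
[ 536.03025063 -140.70935022   59.18729467] 1.2913526383191258 [ 505.41823063 -262.64432231   53.15968926] 0.5036926616730796
2.895624107495074
5 [ -31.7 -136.2    0. ] 139.79981142791397 2.912651750387469
5 [ -35.7 -134.8    0. ] 139.45369189715754 2.882392348014373
12 [ -31.3 -134.3    0. ] 137.90345449024886 2.912651750387469
12 [ -35.3 -133.     0. ] 137.56284266613187 2.8823923480143736
tcp [ 454.8 -159.9  351.1] yaw 0.003 j6 1.09 -> txyz [ -23.6 -350.   -39. ] roll 0.0031858999277778466
```

Request:
step_arm(moves=[{"tx": 0,"ty": -30,"tz": -20,"roll": 0},{"tx": 0,"ty": -65,"tz": -40,"roll": 0},{"tx": -5,"ty": -100,"tz": -40,"roll": 0},{"tx": -10,"ty": -135,"tz": -40,"roll": 0},{"tx": -15,"ty": -170,"tz": -40,"roll": 0},{"tx": -20,"ty": -205,"tz": -40,"roll": 0},{"tx": -25,"ty": -240,"tz": -40,"roll": 0},{"tx": -25,"ty": -275,"tz": -40,"roll": 0},{"tx": -25,"ty": -275,"tz": -40,"roll": 0}])

```text
t: 2.48
eef_pos: [429.8, 116.4, 390.7]
tcp_rot: [-3.141, -0.0, 0.003]
ft_force: [0.1, 0.0, -0.5]
opening: 0.998
grip_force: 0.0
```

Run:
```python
from h import *
st(); c=snap("wrist","w4");
```

```text
t 2.48 [429.8 116.4 390.7] [-3.141e+00 -0.000e+00  3.000e-03] F [ 0.1  0.  -0.5] open 94.9 g 0.0 j [0.12 0.08 1.68 0.   1.38 1.68]
```

Request:
step_arm(moves=[{"tx": 0,"ty": -35,"tz": 0,"roll": 0},{"tx": 0,"ty": -70,"tz": 0,"roll": 0},{"tx": 0,"ty": -100,"tz": 0,"roll": 0},{"tx": 0,"ty": -100,"tz": 0,"roll": 0}])

```text
t: 2.87
eef_pos: [430.7, 214.9, 390.2]
tcp_rot: [-3.141, 0.0, 0.001]
ft_force: [0.3, 0.7, -0.1]
opening: 1.0
grip_force: 0.0
```

Run:
```python
from h import *
st(); c=snap("wrist","w5")
a=cv2.imread("pics/w4.png");b=cv2.imread("pics/w5.png")
cv2.imwrite("pics/w45.png",np.vstack([a[:300,:],b[:300,:]]))
```

```text
t 2.87 [430.7 214.9 390.2] [-3.141e+00  0.000e+00  1.000e-03] F [ 0.3  0.7 -0.1] open 95.1 g 0.0 j [0.33 0.14 1.61 0.   1.39 1.89]
```

View pics/w45.png

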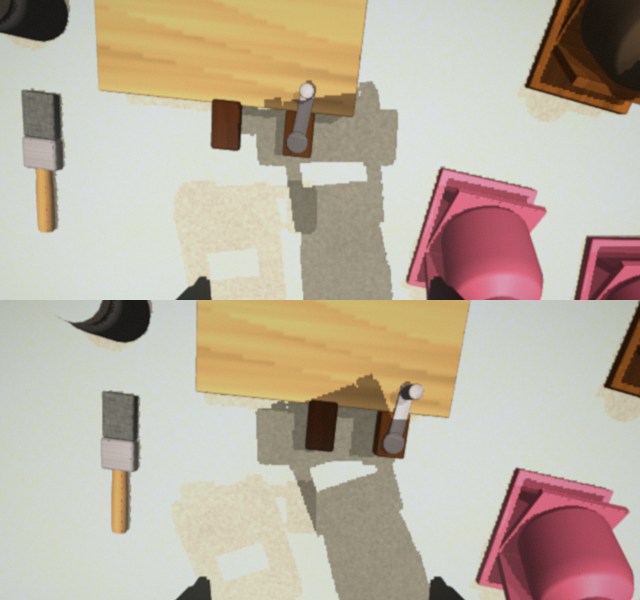

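The wrist views show the case's lid front corners at (98,89) and (356,116), the dark tab at (226,125), the latch post top at (307,91) and the pivot at (297,142). In the second frame they are at (196,89), (448,117), (321,126), (412,92) and (392,141).

```bash
cat > case.py <<'E'
from h import *
a,b=load("w4"),load("w5")
obs=dict(FL=((98,89),(196,89)),FR=((356,116),(448,117)),tabL=((211,147),(306,148)),tabR=((240,150),(333,151)),post=((307,91),(412,92)),piv=((297,142),(392,141)))
E
python3 - <<'E'
from case import *
from scipy.optimize import least_squares
P={}
for k,(u,v) in obs.items(): P[k],r=tri((a,u),(b,v)); print(k,P[k].round(1),round(r,2))
mod=dict(FL=(-75,130,108.5),FR=(-75,-130,108.5),tabL=(-121,15,112.5),tabR=(-121,-15,112.5))
def cw(q,p): c,s=np.cos(q[2]),np.sin(q[2]); return np.array([q[0]+c*p[0]-s*p[1],q[1]+s*p[0]+c*p[1],p[2]])
def f(q): return np.concatenate([proj(c,cw(q,m))-obs[k][i] for k,m in mod.items() for i,c in enumerate((a,b))])
s=least_squares(f,[580,200,-.1]); q=s.x; print("case",q.round(3),s.fun.round(1))
for n,p in dict(pivot=(-105,-75,110.5),handle=(-103,0,106.5),hinge=(75,0,100.5),h1=(-15,50,44),h2=(-15,-50,44)).items(): print(n,cw(q,p).round(1))
pv=cw(q,(-105,-75,110.5)); po=P["post"]; d=po-pv; print("latch", q[2]-np.arctan2(d[1],d[0]),np.hypot(*d[:2]))
E
```

```text
FL [526.9 338.8 112.5] 0.61
FR [500.6  78.4  89. ] 0.16
tabL [469.9 229.5 113.8] 0.04
tabR [466.  201.3 104.9] 0.0
post [524.4 129.1 140.9] 0.03
piv [476.1 140.6 111.4] 0.96
case [ 5.88661e+02  2.03450e+02 -1.00000e-01] [ 0.4 -0.6 -0.3  0.7 -1.5  0.2  2.5 -0.1 -0.6 -0.  -0.8  0.  -0.6  0.
  0.9  0. ]
pivot [476.7 139.3 110.5]
handle [486.2 213.7 106.5]
hinge [663.3 196.  100.5]
h1 [578.7 254.7  44. ]
h2 [568.8 155.2  44. ]
latch 0.11042908831348949 48.76601729547446
```

Run:
```python
from case import *
for c,i in((a,0),(b,1)): print(onz(c,obs["post"][i],158.5),onz(c,obs["piv"][i],118))
to([525,128.5,122],0)
```

```text
[523.93974346 128.5673353  158.5       ] [475.64314837 140.25209949 118.        ]
[523.92042449 132.70922579 158.5       ] [477.55199449 141.72254052 118.        ]
tcp [430.6 213.3 390.1] yaw 0.001 j6 1.89 -> txyz [ 94.4  84.8 268.1] roll 0.001442804255157748
```

Request:
step_arm(moves=[{"tx": 20,"ty": 18,"tz": 25,"roll": 0},{"tx": 40,"ty": 36,"tz": 50,"roll": 0},{"tx": 60,"ty": 54,"tz": 80,"roll": 0},{"tx": 80,"ty": 72,"tz": 110,"roll": 0},{"tx": 94,"ty": 84,"tz": 140,"roll": 0},{"tx": 94,"ty": 84,"tz": 175,"roll": 0},{"tx": 94,"ty": 84,"tz": 205,"roll": 0},{"tx": 94,"ty": 84,"tz": 235,"roll": 0},{"tx": 94,"ty": 84,"tz": 260,"roll": 0},{"tx": 94,"ty": 84,"tz": 268,"roll": 0},{"tx": 94,"ty": 84,"tz": 268,"roll": 0}], grip=50)

```text
t: 3.83
eef_pos: [523.6, 127.0, 121.1]
tcp_rot: [3.141, 0.003, -0.002]
ft_force: [1.2, 0.4, 0.4]
opening: 0.524
grip_force: 0.0
```

Request:
step_arm(moves=[{"tx": 0,"ty": 0,"tz": 0,"roll": 0},{"tx": 0,"ty": 0,"tz": 0,"roll": 0},{"tx": 0,"ty": 0,"tz": 0,"roll": 0},{"tx": 0,"ty": 0,"tz": 0,"roll": 0},{"tx": 0,"ty": 0,"tz": 0,"roll": 0}], grip=5)

```text
t: 4.25
eef_pos: [524.3, 128.9, 123.5]
tcp_rot: [-3.142, -0.002, -0.0]
ft_force: [-0.2, -0.6, -0.4]
opening: 0.233
grip_force: 0.0
```

Run:
```python
from h import *
st()
s=env.state()["eef_pos"]; pv=np.array([476.7,139.8]); d=s[:2]-pv; a0=np.arctan2(d[1],d[0]); print(a0,np.hypot(*d))
for k in np.linspace(a0,-1.7,13): print(((pv+49.5*np.array([np.cos(k),np.sin(k)])-s[:2])*[1,-1]).round(0))
```

```text
t 4.25 [524.3 128.9 123.5] [-3.142e+00 -2.000e-03 -0.000e+00] F [-0.2 -0.6 -0.4] open 22.2 g 0.0 j [ 0.12  0.49  1.87 -0.    0.79  1.69]
-0.22573120324856805 48.793178587745906
[1. 0.]
[-1.  6.]
[-3. 12.]
[-7. 17.]
[-10.  22.]
[-15.  26.]
[-19.  30.]
[-24.  33.]
[-30.  35.]
[-36.  37.]
[-42.  38.]
[-48.  39.]
[-54.  38.]
```

Close further, then sweep the arc with some roll.

Request:
step_arm(moves=[{"tx": 0,"ty": 0,"tz": 0,"roll": 0},{"tx": 0,"ty": 0,"tz": 0,"roll": 0},{"tx": 0,"ty": 0,"tz": 0,"roll": 0},{"tx": 0,"ty": 0,"tz": 0,"roll": 0}], grip=5)

```text
t: 4.58
eef_pos: [524.2, 128.9, 123.0]
tcp_rot: [3.142, -0.001, -0.0]
ft_force: [-0.7, -0.4, 5.9]
opening: 0.142
grip_force: 30.0
```

Request:
step_arm(moves=[{"tx": -1,"ty": 6,"tz": 0,"roll": 0.06},{"tx": -3,"ty": 12,"tz": 0,"roll": 0.12},{"tx": -7,"ty": 17,"tz": 0,"roll": 0.18},{"tx": -10,"ty": 22,"tz": 0,"roll": 0.24},{"tx": -15,"ty": 26,"tz": 0,"roll": 0.3},{"tx": -19,"ty": 30,"tz": 0,"roll": 0.36},{"tx": -24,"ty": 33,"tz": 0,"roll": 0.42},{"tx": -30,"ty": 35,"tz": 0,"roll": 0.48},{"tx": -36,"ty": 37,"tz": 0,"roll": 0.54},{"tx": -42,"ty": 38,"tz": 0,"roll": 0.6},{"tx": -48,"ty": 39,"tz": 0,"roll": 0.66},{"tx": -54,"ty": 38,"tz": 0,"roll": 0.7}])

```text
t: 5.58
eef_pos: [471.1, 90.3, 123.0]
tcp_rot: [-3.14, -0.003, -0.704]
ft_force: [5.3, -7.4, 2.8]
opening: 0.146
grip_force: 30.0
```

Request:
step_arm(moves=[{"tx": 0,"ty": 0,"tz": 0,"roll": 0},{"tx": 0,"ty": 0,"tz": 0,"roll": 0}])

```text
t: 5.75
eef_pos: [470.3, 90.5, 122.9]
tcp_rot: [-3.141, -0.001, -0.699]
ft_force: [-0.4, -6.3, 4.7]
opening: 0.138
grip_force: 30.0
```

The latch is at about 1.6. Release it and go to the lid handle.

Request:
step_arm(moves=[{"tx": 0,"ty": 0,"tz": 0,"roll": 0},{"tx": 0,"ty": 0,"tz": 0,"roll": 0},{"tx": 0,"ty": 0,"tz": 0,"roll": 0},{"tx": 0,"ty": 0,"tz": -30,"roll": 0},{"tx": 0,"ty": 0,"tz": -65,"roll": 0},{"tx": 0,"ty": 0,"tz": -80,"roll": 0},{"tx": 0,"ty": 0,"tz": -80,"roll": -0.12},{"tx": 0,"ty": 0,"tz": -80,"roll": -0.24},{"tx": 0,"ty": 0,"tz": -80,"roll": -0.36},{"tx": 0,"ty": 0,"tz": -80,"roll": -0.48},{"tx": 0,"ty": 0,"tz": -80,"roll": -0.6},{"tx": 0,"ty": 0,"tz": -80,"roll": -0.6}], grip=55)

```text
t: 6.75
eef_pos: [469.8, 91.0, 202.4]
tcp_rot: [-3.142, 0.001, -0.094]
ft_force: [0.1, -0.1, -0.4]
opening: 0.573
grip_force: 0.0
```

Run:
```python
from h import *
st(); c=snap("wrist","w6"); to([486.2,213.7,87.7],-.1)
```

```text
t 6.75 [469.8  91.  202.4] [-3.142e+00  1.000e-03 -9.400e-02] F [ 0.1 -0.1 -0.4] open 54.5 g 0.0 j [0.05 0.3  1.92 0.   0.92 1.72]
tcp [469.8  90.9 202.4] yaw -0.102 j6 1.73 -> txyz [   3.9 -123.8  114.7] roll -0.001884379504925926
```

Request:
step_arm(moves=[{"tx": 1,"ty": -35,"tz": 0,"roll": 0},{"tx": 2,"ty": -75,"tz": 0,"roll": 0},{"tx": 4,"ty": -110,"tz": 10,"roll": 0},{"tx": 4,"ty": -124,"tz": 35,"roll": 0},{"tx": 4,"ty": -124,"tz": 65,"roll": 0},{"tx": 4,"ty": -124,"tz": 95,"roll": 0},{"tx": 4,"ty": -124,"tz": 115,"roll": 0},{"tx": 4,"ty": -124,"tz": 115,"roll": 0}])

```text
t: 7.47
eef_pos: [484.5, 213.4, 84.0]
tcp_rot: [3.139, 0.006, -0.104]
ft_force: [-0.6, -0.3, -0.9]
opening: 0.579
grip_force: 0.0
```

Request:
step_arm(moves=[{"tx": 0,"ty": 0,"tz": 0,"roll": 0},{"tx": 0,"ty": 0,"tz": 0,"roll": 0},{"tx": 0,"ty": 0,"tz": 0,"roll": 0},{"tx": 0,"ty": 0,"tz": 0,"roll": 0},{"tx": 0,"ty": 0,"tz": 0,"roll": 0},{"tx": 0,"ty": 0,"tz": 0,"roll": 0}], grip=20)

```text
t: 7.97
eef_pos: [486.9, 214.3, 88.7]
tcp_rot: [-3.14, -0.002, -0.101]
ft_force: [-0.3, 4.4, 5.8]
opening: 0.314
grip_force: 30.0
```

Run:
```python
from h import *
st(); print([(round(178.1*(np.cos(.034)-np.cos(.034+k))),round(-178.1*(np.sin(.034+k)-np.sin(.034)))) for k in np.arange(1,25)/24*1.7])
```

```text
t 7.97 [486.9 214.3  88.7] [-3.14e+00 -2.00e-03 -1.01e-01] F [-0.3  4.4  5.8] open 29.9 g 30.0 j [0.29 0.53 1.91 0.   0.7  1.96]
[(1, -13), (3, -25), (5, -37), (9, -50), (13, -61), (18, -73), (24, -84), (31, -95), (39, -105), (47, -114), (56, -123), (65, -132), (75, -139), (86, -146), (97, -152), (108, -158), (120, -162), (132, -166), (144, -169), (157, -171), (169, -172), (182, -172), (194, -171), (207, -170)]
```

Request:
step_arm(moves=[{"tx": 1,"ty": 0,"tz": -13,"roll": 0},{"tx": 3,"ty": 0,"tz": -25,"roll": 0},{"tx": 5,"ty": 0,"tz": -37,"roll": 0},{"tx": 9,"ty": 0,"tz": -50,"roll": 0},{"tx": 13,"ty": 0,"tz": -61,"roll": 0},{"tx": 18,"ty": 0,"tz": -73,"roll": 0},{"tx": 24,"ty": 0,"tz": -84,"roll": 0},{"tx": 31,"ty": 0,"tz": -95,"roll": 0},{"tx": 39,"ty": 0,"tz": -105,"roll": 0},{"tx": 47,"ty": 0,"tz": -114,"roll": 0},{"tx": 56,"ty": 0,"tz": -123,"roll": 0},{"tx": 65,"ty": 0,"tz": -132,"roll": 0}])

```text
t: 8.97
eef_pos: [550.9, 207.9, 219.7]
tcp_rot: [-3.141, 0.001, -0.1]
ft_force: [2.8, 6.6, -9.7]
opening: 0.313
grip_force: 30.0
```

Request:
step_arm(moves=[{"tx": 10,"ty": 0,"tz": -7,"roll": 0},{"tx": 21,"ty": 0,"tz": -14,"roll": 0},{"tx": 32,"ty": 0,"tz": -20,"roll": 0},{"tx": 43,"ty": 0,"tz": -26,"roll": 0},{"tx": 55,"ty": 0,"tz": -30,"roll": 0},{"tx": 67,"ty": 0,"tz": -34,"roll": 0},{"tx": 79,"ty": 0,"tz": -37,"roll": 0},{"tx": 92,"ty": 0,"tz": -39,"roll": 0},{"tx": 104,"ty": 0,"tz": -40,"roll": 0},{"tx": 117,"ty": 0,"tz": -40,"roll": 0},{"tx": 129,"ty": 0,"tz": -39,"roll": 0},{"tx": 142,"ty": 0,"tz": -38,"roll": 0}])

```text
t: 9.97
eef_pos: [692.2, 193.9, 258.7]
tcp_rot: [-3.14, 0.0, -0.1]
ft_force: [-2.0, 5.1, 1.6]
opening: 0.298
grip_force: 30.0
```

Request:
step_arm(moves=[{"tx": 0,"ty": 0,"tz": 0,"roll": 0},{"tx": 0,"ty": 0,"tz": 0,"roll": 0}])

```text
t: 10.13
eef_pos: [693.1, 193.8, 258.3]
tcp_rot: [-3.14, -0.002, -0.101]
ft_force: [1.8, 6.1, 3.2]
opening: 0.273
grip_force: 36.8
```

Request:
step_arm(moves=[{"tx": 0,"ty": 0,"tz": 0,"roll": 0},{"tx": 0,"ty": 0,"tz": 0,"roll": 0},{"tx": 0,"ty": 0,"tz": 0,"roll": 0},{"tx": 0,"ty": 0,"tz": -30,"roll": 0},{"tx": 0,"ty": 0,"tz": -70,"roll": 0},{"tx": -30,"ty": 0,"tz": -80,"roll": 0},{"tx": -65,"ty": 0,"tz": -80,"roll": 0},{"tx": -100,"ty": 0,"tz": -80,"roll": 0},{"tx": -135,"ty": 0,"tz": -80,"roll": 0},{"tx": -170,"ty": 0,"tz": -80,"roll": 0},{"tx": -200,"ty": 0,"tz": -80,"roll": 0},{"tx": -200,"ty": 0,"tz": -80,"roll": 0}], grip=60)

```text
t: 11.13
eef_pos: [488.7, 213.3, 338.7]
tcp_rot: [-3.142, 0.0, -0.099]
ft_force: [-0.4, 0.3, 0.0]
opening: 0.631
grip_force: 0.0
```

Run:
```python
from h import *
st(); c=snap("wrist","w7"); print([proj(c,p) for p in([578.7,254.7,92],[568.8,155.2,92])])
```

```text
t 11.13 [488.7 213.3 338.7] [-3.142  0.    -0.099] F [-0.4  0.3  0. ] open 60.1 g 0.0 j [0.29 0.25 1.6  0.   1.29 1.96]
[array([266.52990699, 101.02036266]), array([373.45236245, 101.1628177 ])]
```

Request:
step_arm(moves=[{"tx": 0,"ty": -20,"tz": 0,"roll": 0},{"tx": 0,"ty": -45,"tz": 0,"roll": 0},{"tx": 0,"ty": -70,"tz": 0,"roll": 0},{"tx": 0,"ty": -70,"tz": 0,"roll": 0}])

```text
t: 11.52
eef_pos: [501.2, 285.5, 337.0]
tcp_rot: [-3.141, 0.0, -0.099]
ft_force: [-0.1, -0.4, -0.2]
opening: 0.634
grip_force: 0.0
```

Run:
```python
from h import *
st(); c=snap("wrist","w8"); print([proj(c,p) for p in([578.7,254.7,92],[568.8,155.2,92])])
a=cv2.imread("pics/w7.png");b=cv2.imread("pics/w8.png")
cv2.imwrite("pics/w78.png",np.vstack([a[:300,:],b[:300,:]]))
```

```text
t 11.52 [501.2 285.5 337. ] [-3.141  0.    -0.099] F [-0.1 -0.4 -0.2] open 60.2 g 0.0 j [0.4  0.32 1.5  0.   1.32 2.07]
[array([344.72681881, 107.00474227]), array([451.71610294, 107.136004  ])]
```

View pics/w78.png

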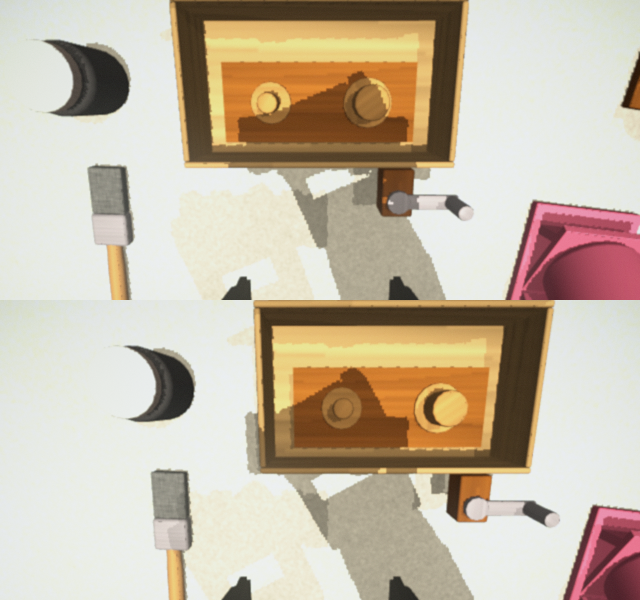

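The larger stopper, with its wide knob top at (371,98) in frame 1 and (448,106) in frame 2, is in the -y hole. The spare is at (267,102). The lid is open and the latch aside.

Run:
```python
from h import *
a,b=load("w7"),load("w8")
print(tri((a,(371,98)),(b,(448,106))))
# flange / knob circle centres
print(onz(a,(371,98),92),onz(b,(448,106),92),onz(a,(367,103),50),onz(b,(441,107),50))
to([567,156,56],-.25)
```

```text
(array([570.91104869, 156.85401575,  86.3994013 ]), np.float64(0.9534588984266692))
[571.83818186 157.30514788  92.        ] [570.16050395 158.6446155   92.        ] [567.39557201 156.91294745  50.        ] [568.49979509 153.84081058  50.        ]
tcp [501.  284.  336.9] yaw -0.099 j6 2.07 -> txyz [ 78.5 120.8 280.9] roll 0.15136399945344192
```

Request:
step_arm(moves=[{"tx": 20,"ty": 30,"tz": 0,"roll": 0.05},{"tx": 40,"ty": 60,"tz": 0,"roll": 0.1},{"tx": 60,"ty": 90,"tz": 20,"roll": 0.15},{"tx": 81,"ty": 120,"tz": 50,"roll": 0.15},{"tx": 81,"ty": 120,"tz": 85,"roll": 0.15},{"tx": 81,"ty": 120,"tz": 120,"roll": 0.15},{"tx": 81,"ty": 120,"tz": 155,"roll": 0.15},{"tx": 81,"ty": 120,"tz": 190,"roll": 0.15},{"tx": 81,"ty": 120,"tz": 220,"roll": 0.15},{"tx": 81,"ty": 120,"tz": 245,"roll": 0.15},{"tx": 81,"ty": 120,"tz": 265,"roll": 0.15},{"tx": 81,"ty": 120,"tz": 280,"roll": 0.15}])

```text
t: 12.57
eef_pos: [568.6, 154.0, 55.4]
tcp_rot: [3.14, 0.002, -0.251]
ft_force: [-0.4, 0.2, 0.3]
opening: 0.631
grip_force: 0.0
```

Request:
step_arm(moves=[{"tx": 0,"ty": 0,"tz": 0,"roll": 0},{"tx": 0,"ty": 0,"tz": 0,"roll": 0},{"tx": 0,"ty": 0,"tz": 0,"roll": 0},{"tx": 0,"ty": 0,"tz": 0,"roll": 0},{"tx": 0,"ty": 0,"tz": 0,"roll": 0},{"tx": 0,"ty": 0,"tz": 0,"roll": 0}], grip=25)

```text
t: 13.07
eef_pos: [569.5, 155.1, 58.8]
tcp_rot: [-3.141, -0.002, -0.25]
ft_force: [-0.1, -1.5, 6.5]
opening: 0.358
grip_force: 30.0
```

Request:
step_arm(moves=[{"tx": 0,"ty": 0,"tz": -15,"roll": 0},{"tx": 0,"ty": 0,"tz": -40,"roll": 0},{"tx": 0,"ty": 0,"tz": -75,"roll": 0},{"tx": 0,"ty": 0,"tz": -110,"roll": 0},{"tx": 0,"ty": 0,"tz": -145,"roll": 0},{"tx": 0,"ty": 0,"tz": -180,"roll": 0},{"tx": 0,"ty": 0,"tz": -215,"roll": 0},{"tx": 0,"ty": 0,"tz": -250,"roll": 0},{"tx": 0,"ty": 0,"tz": -250,"roll": 0}])

```text
t: 13.82
eef_pos: [570.4, 155.6, 315.0]
tcp_rot: [-3.137, -0.01, -0.25]
ft_force: [-0.7, 0.4, -0.4]
opening: 0.354
grip_force: 30.0
```

Run:
```python
from h import *
st(); to([480,-190,310],-.25)
```

```text
t 13.82 [570.4 155.6 315. ] [-3.137 -0.01  -0.25 ] F [-0.7  0.4 -0.4] open 33.7 g 30.0 j [ 0.15  0.35  1.51 -0.    1.27  1.98]
tcp [570.4 155.6 315. ] yaw -0.250 j6 1.98 -> txyz [ -2.1 357.3   3.5] roll 4.207614126272574e-05
```

Request:
step_arm(moves=[{"tx": 0,"ty": 25,"tz": 0,"roll": 0},{"tx": 0,"ty": 60,"tz": 0,"roll": 0},{"tx": 0,"ty": 95,"tz": 0,"roll": 0},{"tx": 0,"ty": 130,"tz": 0,"roll": 0},{"tx": 0,"ty": 165,"tz": 0,"roll": 0},{"tx": 0,"ty": 200,"tz": 0,"roll": 0},{"tx": 0,"ty": 235,"tz": 0,"roll": 0},{"tx": 0,"ty": 270,"tz": 0,"roll": 0},{"tx": 0,"ty": 305,"tz": 0,"roll": 0},{"tx": 0,"ty": 335,"tz": 0,"roll": 0},{"tx": 0,"ty": 357,"tz": 0,"roll": 0},{"tx": 0,"ty": 357,"tz": 0,"roll": 0}])

```text
t: 14.82
eef_pos: [479.5, -193.7, 307.4]
tcp_rot: [3.141, 0.0, -0.253]
ft_force: [-0.3, -0.1, -0.0]
opening: 0.353
grip_force: 30.0
```

```bash
cat > ins.py <<'E'
from h import *
M=np.array([536,-204,187.5]); psi=2.895; L=66; B=35.; be=np.arctan(5/34)
h=-np.array([np.cos(psi),np.sin(psi),0]); z=np.array([0,0,1.]); ax=-.5*h+np.sqrt(.75)*z; X=np.sqrt(.75)*h+.5*z
def Dmax(a): return (B-22*np.cos(a))/np.tan(a+be)-22*np.sin(a)
def tcp(al,D):  # stopper misaligned al, robot-side tip corner D deep -> TCP
    top=22*np.cos(al)+max(D+22*np.sin(al),0)*np.tan(al+be); s=(B-top)/2
    xc=-B/2+s+11*np.cos(al); zc=-D-11*np.sin(al)
    return M+X*xc+ax*zc+L*(np.sin(al)*X+np.cos(al)*ax)-18.8*z
E
python3 - <<'E'
from ins import *
st(); s=snap("side","s2"); t=snap("top","t2"); w=snap("wrist","w9")
print(proj(w,M))
to(tcp(np.pi/6,-15),-.25); print(tcp(np.pi/6,-15))
I=cv2.resize(cv2.imread("pics/s2.png")[170:330,280:440],None,fx=3,fy=3,interpolation=cv2.INTER_CUBIC)
cv2.imwrite("pics/v9.png",np.hstack([I,cv2.imread("pics/w9.png")[:480,160:480]]))
E
```

```text
t 14.82 [ 479.5 -193.7  307.4] [ 3.141  0.    -0.253] F [-0.3 -0.1 -0. ] open 33.6 g 30.0 j [-0.51  0.25  1.69 -0.    1.21  1.31]
[318.04148837 143.74699753]
tcp [ 480.4 -190.3  307.5] yaw -0.251 j6 1.32 -> txyz [52.6 -0.5 64.6] roll -0.0006719105645032197
[ 531.39368851 -202.84051973  242.92724134]
```

View pics/v9.png

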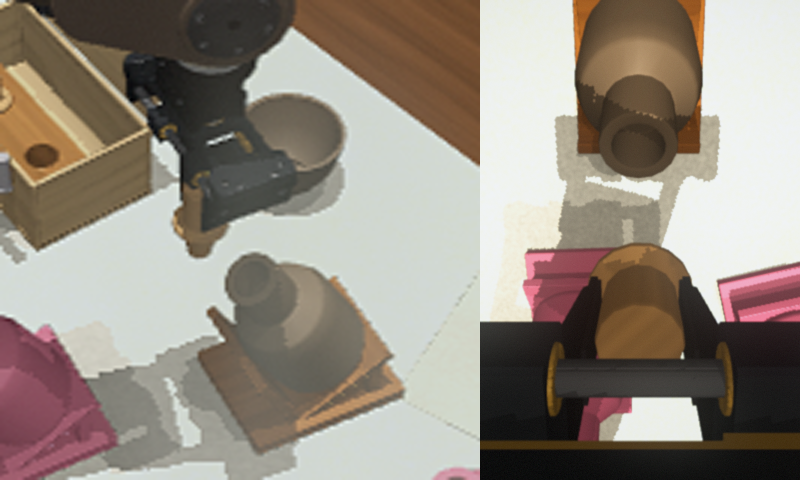

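In the side view the stopper hangs upright in the grip. In the wrist view the mouth is at (318,145), against a predicted (318,144), and the bottle axis runs straight up the image, so mouth and heading agree. Next is the approach.

Request:
step_arm(moves=[{"tx": 15,"ty": 0,"tz": 0,"roll": 0},{"tx": 33,"ty": 0,"tz": 0,"roll": 0},{"tx": 52,"ty": 0,"tz": 10,"roll": 0},{"tx": 52,"ty": 0,"tz": 30,"roll": 0},{"tx": 52,"ty": 0,"tz": 48,"roll": 0},{"tx": 52,"ty": 0,"tz": 60,"roll": 0},{"tx": 52,"ty": 0,"tz": 64,"roll": 0},{"tx": 52,"ty": 0,"tz": 64,"roll": 0}])

```text
t: 15.63
eef_pos: [530.9, -202.3, 242.9]
tcp_rot: [-3.141, 0.002, -0.249]
ft_force: [0.0, 0.1, -0.7]
opening: 0.353
grip_force: 30.0
```

Run:
```python
from ins import *
st(); 
M0=R.from_euler("xyz",env.state()["tcp_rot"]); p0=env.state()["eef_pos"]
for al in (30,30,30,28,26,24,22,20,18,16,14,12,10,8,6,4,2,0):
    a=np.radians(al); D=min(Dmax(a)-1,34-11*np.sin(a)); print(al,round(D,1),M0.inv().apply(tcp(a,D)-p0).round(1))
for D in(-8,0,6): print(D,M0.inv().apply(tcp(np.pi/6,D)-p0).round(1))
```

```text
t 15.63 [ 530.9 -202.3  242.9] [-3.141e+00  2.000e-03 -2.490e-01] F [ 0.   0.1 -0.7] open 33.5 g 30.0 j [-0.48  0.38  1.66  0.    1.1   1.34]
30 8.1 [ 5.7  0.4 23.8]
30 8.1 [ 5.7  0.4 23.8]
30 8.1 [ 5.7  0.4 23.8]
28 9.8 [ 4.2  0.4 24.9]
26 11.6 [ 2.7  0.4 26.2]
24 13.6 [ 1.4  0.4 27.7]
22 15.7 [ 0.1  0.4 29.5]
20 18.0 [-1.1  0.4 31.5]
18 20.6 [-2.2  0.4 33.8]
16 23.5 [-3.1  0.4 36.5]
14 26.9 [-3.7  0.4 39.6]
12 30.7 [-4.1  0.4 43.3]
10 32.1 [-5.3  0.4 44.6]
8 32.5 [-6.8  0.4 45.1]
6 32.9 [-8.3  0.4 45.6]
4 33.2 [-9.8  0.4 46.2]
2 33.6 [-11.3   0.4  46.9]
0 34.0 [-12.7   0.4  47.7]
-8 [3.1 0.4 6.6]
0 [ 4.4  0.4 15.1]
6 [ 5.3  0.4 21.5]
```

Enter straight to D≈7, then check the force.

Request:
step_arm(moves=[{"tx": 2,"ty": 0,"tz": 4,"roll": 0},{"tx": 3,"ty": 0,"tz": 8,"roll": 0},{"tx": 4,"ty": 0,"tz": 12,"roll": 0},{"tx": 4.5,"ty": 0,"tz": 15,"roll": 0},{"tx": 5,"ty": 0,"tz": 18,"roll": 0},{"tx": 5.5,"ty": 0,"tz": 21,"roll": 0},{"tx": 5.5,"ty": 0,"tz": 21,"roll": 0}])

```text
t: 16.22
eef_pos: [536.0, -204.9, 222.0]
tcp_rot: [-3.142, 0.001, -0.25]
ft_force: [0.3, 0.1, -1.5]
opening: 0.349
grip_force: 30.0
```

Request:
step_arm(moves=[{"tx": -0.5,"ty": 0,"tz": 2,"roll": 0},{"tx": -1.3,"ty": 0,"tz": 4,"roll": 0},{"tx": -2.8,"ty": 0,"tz": 5.2,"roll": 0},{"tx": -4.1,"ty": 0,"tz": 6.7,"roll": 0},{"tx": -5.4,"ty": 0,"tz": 8.5,"roll": 0},{"tx": -6.6,"ty": 0,"tz": 10.5,"roll": 0},{"tx": -6.6,"ty": 0,"tz": 10.5,"roll": 0}])

```text
t: 16.8
eef_pos: [531.2, -203.9, 213.5]
tcp_rot: [3.14, -0.006, -0.25]
ft_force: [3.7, -1.5, 5.1]
opening: 0.351
grip_force: 30.0
```

Run:
```python
from ins import *
st()
w=snap("wrist","w10");s=snap("side","s3")
I=cv2.resize(cv2.imread("pics/s3.png")[170:330,280:440],None,fx=3,fy=3,interpolation=cv2.INTER_CUBIC)
cv2.imwrite("pics/v10.png",np.hstack([I,cv2.imread("pics/w10.png")[:480,160:480]]))
```

```text
t 16.80 [ 531.2 -203.9  213.5] [ 3.14  -0.006 -0.25 ] F [ 3.7 -1.5  5.1] open 33.4 g 30.0 j [-0.48  0.41  1.7   0.    1.02  1.34]
```

View pics/v10.png

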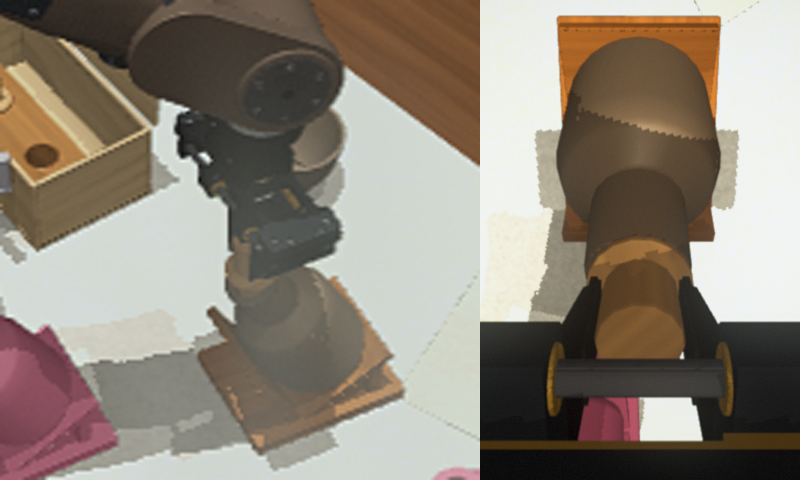

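The side view shows the stopper's plug in the neck, with the flange just above the rim at (245,285). Forces are small, so I continue the arc.

Request:
step_arm(moves=[{"tx": -1.1,"ty": 0,"tz": 2.3,"roll": 0},{"tx": -2,"ty": 0,"tz": 5,"roll": 0},{"tx": -2.6,"ty": 0,"tz": 8,"roll": 0},{"tx": -3,"ty": 0,"tz": 10,"roll": 0},{"tx": -3,"ty": 0,"tz": 10,"roll": 0}])

```text
t: 17.32
eef_pos: [527.3, -202.7, 203.8]
tcp_rot: [3.141, -0.003, -0.25]
ft_force: [-2.1, 1.1, 12.9]
opening: 0.351
grip_force: 30.0
```

Request:
step_arm(moves=[{"tx": -0.5,"ty": 0,"tz": 1.5,"roll": 0},{"tx": -1.2,"ty": 0,"tz": 3,"roll": 0},{"tx": -2.7,"ty": 0,"tz": 3.6,"roll": 0},{"tx": -4.2,"ty": 0,"tz": 4.1,"roll": 0},{"tx": -5.7,"ty": 0,"tz": 4.7,"roll": 0},{"tx": -7.2,"ty": 0,"tz": 5.4,"roll": 0},{"tx": -8.6,"ty": 0,"tz": 6.2,"roll": 0},{"tx": -8.6,"ty": 0,"tz": 6.2,"roll": 0}])

```text
t: 17.98
eef_pos: [520.7, -201.3, 197.8]
tcp_rot: [3.14, -0.008, -0.25]
ft_force: [4.8, -0.9, 7.5]
opening: 0.352
grip_force: 32.1
```

Run:
```python
from ins import *
st(); to(tcp(0,34)); snap("wrist","w11")
```

```text
t 17.98 [ 520.7 -201.3  197.8] [ 3.14  -0.008 -0.25 ] F [ 4.8 -0.9  7.5] open 33.5 g 32.1 j [-0.49  0.41  1.75  0.    0.97  1.33]
tcp [ 520.7 -201.3  197.8] yaw -0.250 j6 1.33 -> txyz [-2.7 -1.1  2.7] roll None
```

Request:
step_arm(moves=[{"tx": -1,"ty": 0,"tz": 1.5,"roll": 0},{"tx": -2,"ty": 0,"tz": 3,"roll": 0},{"tx": -2,"ty": 0,"tz": 3,"roll": 0},{"tx": -2,"ty": 0,"tz": 3,"roll": 0}])

```text
t: 18.37
eef_pos: [518.7, -200.7, 195.1]
tcp_rot: [3.14, -0.007, -0.25]
ft_force: [4.8, 0.8, 13.3]
opening: 0.354
grip_force: 33.9
```

Request:
step_arm(moves=[{"tx": 0,"ty": 0,"tz": 0,"roll": 0},{"tx": 0,"ty": 0,"tz": 0,"roll": 0},{"tx": 0,"ty": 0,"tz": 0,"roll": 0},{"tx": 0,"ty": 0,"tz": 0,"roll": 0},{"tx": 0,"ty": 0,"tz": 0,"roll": 0}], grip=60)

```text
t: 18.78
eef_pos: [516.4, -199.8, 192.7]
tcp_rot: [-3.142, 0.001, -0.25]
ft_force: [0.4, -1.2, 0.1]
opening: 0.615
grip_force: 0.0
```

Request:
step_arm(moves=[{"tx": 0,"ty": 0,"tz": -20,"roll": 0},{"tx": 0,"ty": 0,"tz": -50,"roll": 0},{"tx": -25,"ty": 0,"tz": -80,"roll": 0},{"tx": -55,"ty": 0,"tz": -100,"roll": 0},{"tx": -85,"ty": 0,"tz": -110,"roll": 0},{"tx": -85,"ty": 0,"tz": -110,"roll": 0}])

```text
t: 19.28
eef_pos: [431.2, -177.7, 305.3]
tcp_rot: [3.141, -0.002, -0.25]
ft_force: [0.6, 0.0, 1.9]
opening: 0.633
grip_force: 0.0
```

Run:
```python
from ins import *
from b import circ
st(); w=snap("wrist","w12"); s=snap("side","s4"); out=[]
for n,c,k in(("w12",w,4),("s4",s,5)):
    I=cv2.resize(cv2.imread(f"pics/{n}.png"),None,fx=k,fy=k,interpolation=cv2.INTER_CUBIC)
    for r,dz in((27,0),(25,6),(17,48)):
        q=np.array([proj(c,p) for p in circ(M,psi,r,dz)])*k+k/2
        cv2.polylines(I,[q.round().astype(int)],1,(0,255,0),1)
    u,v=(proj(c,M+ax*25)*k).astype(int); v=max(v,260); out.append(I[v-260:v+260,u-200:u+200])
cv2.imwrite("pics/v11.png",np.hstack(out))
```

```text
t 19.28 [ 431.2 -177.7  305.3] [ 3.141e+00 -2.000e-03 -2.500e-01] F [0.6 0.  1.9] open 60.2 g 0.0 j [-0.53  0.17  1.8  -0.    1.17  1.29]
```

View pics/v11.png

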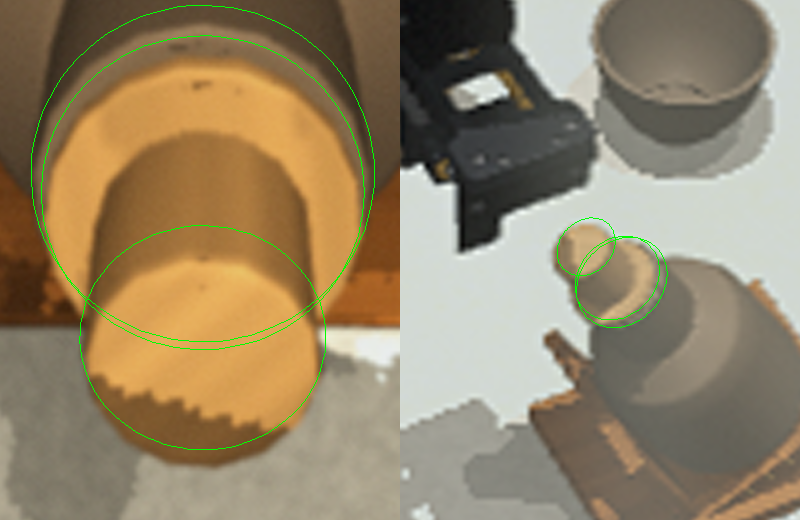

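Left (wrist, zoomed): the flange surrounds the neck, concentric, with the knob top at (203,363). All parts are shifted down by the same 5-6 px against the overlay, so the stopper is aligned. Right (side): the knob top and flange lie on the predicted seated circles. To be sure it is home, I'll press the knob gently with closed fingers, which also probes its height.

Run:
```python
from h import *
st(); to([522.8,-200.7,250])
```

```text
t 19.38 [ 433.9 -178.8  303.6] [ 3.141e+00 -2.000e-03 -2.510e-01] F [ 0.1 -0.7 -0.5] open 59.9 g 0.0 j [-0.53  0.17  1.79 -0.    1.17  1.29]
tcp [ 433.9 -178.8  303.6] yaw -0.251 j6 1.29 -> txyz [91.4 -0.9 53.8] roll None
```

Request:
step_arm(moves=[{"tx": 20,"ty": 0,"tz": 0,"roll": 0},{"tx": 40,"ty": 0,"tz": 0,"roll": 0},{"tx": 65,"ty": 0,"tz": 0,"roll": 0},{"tx": 91,"ty": -1,"tz": 0,"roll": 0},{"tx": 91,"ty": -1,"tz": 10,"roll": 0},{"tx": 91,"ty": -1,"tz": 25,"roll": 0},{"tx": 91,"ty": -1,"tz": 40,"roll": 0},{"tx": 91,"ty": -1,"tz": 50,"roll": 0},{"tx": 91,"ty": -1,"tz": 54,"roll": 0},{"tx": 91,"ty": -1,"tz": 54,"roll": 0},{"tx": 91,"ty": -1,"tz": 54,"roll": 0}], grip=0)

```text
t: 20.3
eef_pos: [522.9, -200.5, 249.1]
tcp_rot: [3.142, -0.0, -0.25]
ft_force: [-0.3, 0.0, 0.5]
opening: 0.005
grip_force: 0.0
```

Request:
step_arm(moves=[{"tx": 0,"ty": 0,"tz": 3,"roll": 0},{"tx": 0,"ty": 0,"tz": 6,"roll": 0},{"tx": 0,"ty": 0,"tz": 9,"roll": 0},{"tx": 0,"ty": 0,"tz": 10,"roll": 0},{"tx": 0,"ty": 0,"tz": 10,"roll": 0},{"tx": 0,"ty": 0,"tz": 10,"roll": 0}])

```text
t: 20.8
eef_pos: [522.7, -200.4, 239.0]
tcp_rot: [3.141, -0.0, -0.25]
ft_force: [-0.1, 0.6, -0.4]
opening: 0.003
grip_force: 0.0
```

Request:
step_arm(moves=[{"tx": 0,"ty": 0,"tz": 1,"roll": 0},{"tx": 0,"ty": 0,"tz": 2,"roll": 0},{"tx": 0,"ty": 0,"tz": 2,"roll": 0},{"tx": 0,"ty": 0,"tz": 2,"roll": 0}])

```text
t: 21.13
eef_pos: [522.7, -200.4, 236.9]
tcp_rot: [3.142, -0.0, -0.25]
ft_force: [-0.7, 0.2, 0.2]
opening: 0.008
grip_force: 0.0
```

Request:
step_arm(moves=[{"tx": 0,"ty": 0,"tz": 1,"roll": 0},{"tx": 0,"ty": 0,"tz": 2,"roll": 0},{"tx": 0,"ty": 0,"tz": 2,"roll": 0},{"tx": 0,"ty": 0,"tz": 2,"roll": 0}])

```text
t: 21.47
eef_pos: [522.9, -200.5, 236.0]
tcp_rot: [3.141, -0.001, -0.25]
ft_force: [-1.9, 0.4, 8.8]
opening: 0.004
grip_force: 4.7
```

Request:
step_arm(moves=[{"tx": 0,"ty": 0,"tz": 0.5,"roll": 0},{"tx": 0,"ty": 0,"tz": 1,"roll": 0},{"tx": 0,"ty": 0,"tz": 1,"roll": 0},{"tx": 0,"ty": 0,"tz": 1,"roll": 0}])

```text
t: 21.8
eef_pos: [522.9, -200.5, 235.7]
tcp_rot: [3.141, -0.002, -0.25]
ft_force: [-4.5, 1.5, 16.4]
opening: 0.002
grip_force: 7.9
```

Firm contact at z = 236 mm, against 237.6 predicted for a seated stopper, and it does not give. It is home, so I retreat.

Request:
step_arm(moves=[{"tx": 0,"ty": 0,"tz": -10,"roll": 0},{"tx": 0,"ty": 0,"tz": -35,"roll": 0},{"tx": -20,"ty": 0,"tz": -70,"roll": 0},{"tx": -40,"ty": 0,"tz": -90,"roll": 0},{"tx": -40,"ty": 0,"tz": -90,"roll": 0},{"tx": -40,"ty": 0,"tz": -90,"roll": 0}])

```text
t: 22.3
eef_pos: [483.8, -190.5, 325.2]
tcp_rot: [3.141, -0.003, -0.25]
ft_force: [-0.0, 0.2, -0.2]
opening: 0.005
grip_force: 0.0
```

Run:
```python
from h import *
s=snap("side","s5"); a=cv2.imread("pics/s4.png").astype(int)[215:300,330:420]; b=s["pixels"].astype(int)[215:300,330:420]
d=abs(a-b).max(2)>40; print("changed px near bottle:",d.sum(), np.argwhere(d).mean(0) if d.any() else "")
st(); print(env.job_done())
```

```text
changed px near bottle: 1259 [26.80460683 19.04447975]
t 22.35 [ 483.9 -190.5  324. ] [ 3.141e+00 -1.000e-03 -2.500e-01] F [-0.9 -0.3 -1.2] open 0.2 g 0.0 j [-0.5   0.24  1.65 -0.    1.25  1.32]
the job is handed in; nothing more can be done
None
```

I handed the job in at 22 s: latch swung to about 1.6 rad, lid open at about 1.7 rad, and the larger stopper set in the leaning bottle's neck (firm contact at about the height of a seated flange when I pressed the knob). The spare and bystanders weren't touched, and hand-in returned no verdict.

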